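# Feed a drilled block through the one-way flap into the drill feed channel

## Robot

A 6-joint arm with a two-finger parallel gripper is mounted at the origin on the work surface. World frame = base frame: x ahead of the robot, y to its left, z up, the work surface at z = 0. Lengths are in m, angles in rad, forces in N, time in s.
With the tool pointing down it reaches from about 0.35 to 0.85 m from the base axis. Payload 8.1 kg.
Tool frame: the origin (TCP) lies at the very end of the fingers, on their centre line; the grasp point (between the pads) lies 19 mm behind it (robot.pinch_z is the distance from the TCP to the grasp point, in m); x points along the fingers, z is the direction in which the jaws open and shut, and the axes are right-handed (so a half turn about x gives the same grasp; the last joint's range is limited). The gripper opens to 93 mm and grips with 3 to 60 N. Pads are 15 mm wide; open, the fingers measure 128 mm over their backs; the gripper's body (75 mm by 188 mm) begins 65 mm behind the grasp point.
Start: joints at [-1.391, 0.13, 1.488, -0, 1.523, -0.085], TCP at [0.157, -0.579, 0.195] pointing down, gripper open.
Joint ranges: [-2.96, 2.96], [-0.89, 2.26], [0.02, 2.5], [-1.34, 4.48], [0, 2.73], [-2.66, 2.66]. Speed limits (rad/s): [2.39, 2.39, 2.79, 3.14, 3.14, 3.14].

## Interface

Orientations are given as a rotation vector (axis times angle).
In Python, from plant import robot, optics, ticket gives the robot as it stands.
- The arm moves only by the tool jog_arm, never from a script. Its argument "targets" is a list of rows, each a list of 7 numbers: the shift along the tool's x, y, z in cm, then the turn, a rotation vector about the tool's x, y, z in degrees, then the closure, from 0 (fully open) to 1 (shut). In form: [[dx, dy, dz, ax, ay, az, grip], ...]. A call has 1 to 5 rows; each row is the pose to reach, as a shift and turn from the pose measured when the call began, along the tool's axes at that moment; what a row does not reach only later rows make up. A row lasts 1/8 s, in which the tool goes at most 62.5 mm and 10.7 degrees, less where a joint would pass 70% of its speed; a pose out of reach is approached as far as the arm can. A call with a gripper value outside its range is refused whole. The fingers move at their own pace and stop on an object; "squeeze" is the grip in N (left out, the last holds). Time passes only in rows, so rows that repeat a pose let the fingers close. It gives the time, the measured TCP pose, the force and the opening at its end, in the units of the state.
- robot.read_state(): the state, without advancing time (a new reading comes with each control period).
- optics.read_camera(name): name is "side" or "top"; returns a dict with "frame" (400x640x3 uint8, red, green, blue), "vertical_fov" (degrees; the focal length in pixels is half the picture's height over the tangent of half this angle, whatever the lens; pixels are square), "cx", "cy" (the principal point, pixels), "R" (3x3) and "t" (3): a world point X has camera coordinates R X + t. Camera axes: x right, y down, z forward; pixel columns grow to the right and rows downward; lengths in m; the calibration is good to about 2 mm. A picture is of the moment at which its call begins. There is no depth.
- ticket.close_job(): hands the job in, once; it reports no verdict.
The state is a dict: "t": time; "q": joint angles; "dq": joint speeds; "joint_torque": joint torques, N m; "tool_pos": TCP position; "orientation": TCP orientation; "force": force on the tool from outside, world axes, zero at the start; "wrist_torque": the same for the moment, N m; "opening": finger opening in m.
Only numpy, scipy, OpenCV 4.12 (cv2) and the standard library are available. Lean on these libraries where they do the work, as an engineer would, in place of code of your own. Each camera call takes 0.05 s, during which the arm holds its last target.

## Task

Stand the aluminium block upright in the open infeed of the steel feed channel, lengthways, then slide it along the channel floor so that it pushes its own way through the sprung flap and on until it presses in the sprung plunger of the stop: the plunger must clearly give, by about half its stroke, for a moment, but must never bottom out. Let go, leaving the block upright behind the flap with the flap sprung shut, and do not disturb the can, wrench and collar nearby.

Things in the scene. Friction and masses are not known exactly. Their poses are not given: they have to be found in the camera images.
- block: Aluminium block, 60 mm long (its x), 36 mm wide (y), 64 mm high, upright edges rounded 8 mm, 0.25 to 0.5 kg, dark drill marks on top; same either way round. Origin: centre of its underside, z up. Starts standing on the bench. Grip it across its width 45 to 52 mm above the underside, so that the fingers stay above the channel walls and flap all the way.
- channel: Grey open-topped feed channel on a 6 mm steel base plate, fixed, 330 mm long. Origin: on the bench, under the line of the shut flap, on the centreline; x is the feed direction (infeed at negative x, stop at positive x), z up. Floor 6 mm, wall tops 26 mm above the bench. Between the walls it is 40 mm wide (2 mm of play each side of the block).
- infeed (a point): Point on the channel floor in the middle of the infeed, 80 mm before the flap line. The infeed is open above and at its outer end, 48 mm wide between its walls, channel x from -120 to -51 mm; ramps then narrow it to 40 mm by x = -36 mm.
- pen (a point): Point on the channel floor 60 mm past the flap line, in the space between flap and stop. On the -y side a pocket, channel x from 0 to 58 mm, takes the open flap; the +y wall runs straight.
- flap (a joint): Steel flap across the channel on an upright hinge pin at channel x = 0, y = -32 mm; 50 mm long, 7 to 26 mm above the bench. 0 rad = shut (it cannot swing towards the infeed), grows to 1.5 as it swings in the feed direction. A spring shuts it (0.06 N m shut, 0.14 open; a few N felt in pushing the block). It can shut behind the block only once the block's centre is about 80 mm past the flap line.
- plunger (a joint): Travel of the stop's plunger along channel x, m: 0 free, 0.012 bottomed. Gives at 4 N, then 1.2 N more per mm (11 N at 6 mm, 18 N bottomed); damped, 180 N per m/s: press slowly. 24 mm disc, 26 mm above the floor, in a grey housing 50 mm high. The stop's place is set anew and not measured: its free face is 118 to 152 mm past the flap line: feel for it. Let go, it eases the block back.
- flap_tip (a point): Upper corner of the flap's free end, 50 mm from its hinge pin, 26 mm above the bench.
- oil_can: Plain closed steel can, 52 mm diameter, 110 mm high, origin under its centre. Bystander.
- wrench: Steel wrench, 170 mm long, lying flat, origin at its middle. Bystander.
- collar: Dark steel shaft collar, a ring 60 mm outside, 22 mm high, origin under its centre. Bystander.

How it is judged:
On the way, in this order (a step that is already met when the one before it is completed fails the run):
1. the block stands on the floor of the infeed, in front of the shut flap (x of block in the frame of channel between -0.125 and -0.032 m and y of block in the frame of channel between -0.012 and 0.012 m and z of block in the frame of channel below 0.01 m and angle between block's own z axis and vertical below 0.12 rad and angle between the x axis of block and the x axis of channel, either way round below 0.2 rad and value of joint flap below 0.1 rad), for 0.1 s.
2. the block, on the channel floor, is pushing its way through the open flap (value of joint flap above 0.7 rad and x of block in the frame of channel between -0.02 and 0.07 m and z of block in the frame of channel below 0.012 m and y of block in the frame of channel between -0.01 and 0.01 m), for 0.1 s.
3. the flap has shut behind the block and the block presses the plunger in by 3 mm or more (value of joint plunger above 0.003 m and value of joint flap below 0.1 rad and x of block in the frame of channel above 0.075 m and z of block in the frame of channel below 0.012 m and y of block in the frame of channel between -0.01 and 0.01 m), for 0.2 s.
At the end, for the whole second after the job is handed in: The block stands upright (within 0.1 rad) on the channel floor between the shut flap (under 0.08 rad) and the stop, its centre 60 to 135 mm past the flap line and within 10 mm of the centreline, at rest and let go (x of block in the frame of channel between 0.06 and 0.135 m and y of block in the frame of channel between -0.01 and 0.01 m and z of block in the frame of channel below 0.01 m and angle between block's own z axis and vertical below 0.1 rad and value of joint flap below 0.08 rad and linear speed of block below 0.01 m/s); the robot touches nothing.
It fails at once if the stop's plunger is driven to the bottom (11 mm or more of its 12 mm) (value of joint plunger above 0.011 m).
It fails at once if the can, the wrench or the collar is moved by more than 25 mm (distance of any of oil_can, wrench, collar from where it was at the start of the episode above 0.025 m).
It also fails if it takes over 64 s, if anything falls off the work surface, if the arm or the gripper's body presses on something with over 40 N, if the wrist force passes 120 N, or if a joint passes its speed limit or range.

## Working session

There is one attempt and no reset: what is moved stays moved. The work goes in short steps, Python scripts to look and compute and a tool call to move; the robot and the scene stay as the last step left them, time stands still between calls to the robot, and variables do not carry over. Pictures are saved under pics/ and viewed, and the job is handed in when it is done.

Besides the shell and the picture viewer there is one more tool, called after ">>>" as name([rows], argument=value, ...), one row to a line, values as JSON. jog_arm: Moves the arm, as the interface text tells. Its arguments: {"type":"object","properties":{"targets":{"type":"array"},"squeeze":{"type":"number"}},"required":["targets"]}

```bash
mkdir -p pics; ls; cat > h.py <<'E'
import numpy as np, cv2
from scipy.spatial.transform import Rotation as Ro
from plant import robot, optics, ticket
def cam(n,save=None):
    d=optics.read_camera(n)
    d['R']=np.array(d['R']);d['t']=np.array(d['t'])
    if save: cv2.imwrite('pics/'+save,cv2.cvtColor(np.array(d['frame']),cv2.COLOR_RGB2BGR))
    return d
def K(d):
    f=200/np.tan(np.radians(d['vertical_fov'])/2)
    return np.array([[f,0,d['cx']],[0,f,d['cy']],[0,0,1.]])
def proj(d,X):
    p=(np.atleast_2d(X)@d['R'].T+d['t'])@K(d).T
    return p[:,:2]/p[:,2:]
def back(d,uv,z):
    r=np.linalg.inv(K(d))@np.array([uv[0],uv[1],1.]); c=-d['R'].T@d['t']; w=d['R'].T@r
    return c+w*(z-c[2])/w[2]
E
python3 - <<'E'
from h import *
for n in('side','top'):
    d=cam(n,n+'0.png'); print(n,[ (k,d[k]) for k in d if k!='frame'], -d['R'].T@d['t'])
s=robot.read_state(); print(s)
E
```

```text
pics
side [('vertical_fov', 50.13781375593337), ('cx', 310.61388566999796), ('cy', 201.9599093407153), ('R', array([[-0.87155539, -0.49015864,  0.01164955],
       [-0.31730856,  0.54577726, -0.77552722],
       [ 0.37377331, -0.67961143, -0.63120664]])), ('t', array([0.56099965, 0.21527383, 0.84536876]))] [0.24127422 0.73200953 0.6940177 ]
top [('vertical_fov', 55.133825644113415), ('cx', 319.85637096773775), ('cy', 201.2585090963549), ('R', array([[ 0.02645088, -0.99936563, -0.02384733],
       [-0.99066293, -0.02301396, -0.13437751],
       [ 0.13374344,  0.02717906, -0.99064322]])), ('t', array([0.05009696, 0.6332502 , 0.91345988]))] [0.50384312 0.03981179 0.9912021 ]
{'t': 0.1, 'q': array([-1.39137799e+00,  1.31100279e-01,  1.48917471e+00, -3.38476414e-05,
        1.52298968e+00, -8.54115345e-02]), 'dq': array([ 0.00154802, -0.00050767, -0.00068629,  0.00053042,  0.00076381,
       -0.00035674]), 'joint_torque': array([ 2.47694647e-03, -5.61340034e+01, -4.93098164e+01,  7.71067897e-02,
        2.90644518e-02, -4.21756079e-05]), 'tool_pos': array([ 0.15694955, -0.57853452,  0.19428125]), 'orientation': array([ 1.01302923,  1.32420847, -1.01119605]), 'force': array([0.1870521 , 0.3460657 , 0.21117094]), 'wrist_torque': array([0.02392907, 0.03857883, 0.00660856]), 'opening': 0.09287569642997304}
```

View pics/side0.png

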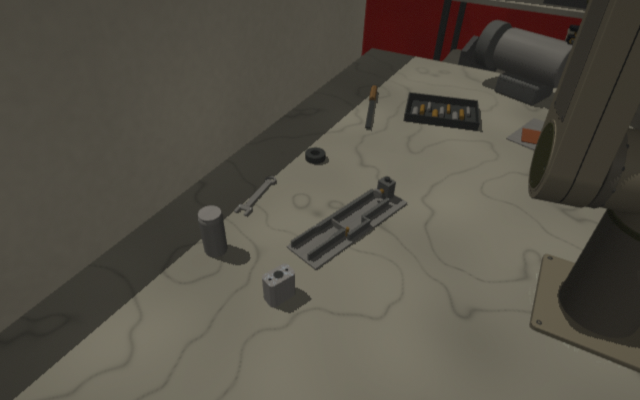

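View pics/top0.png

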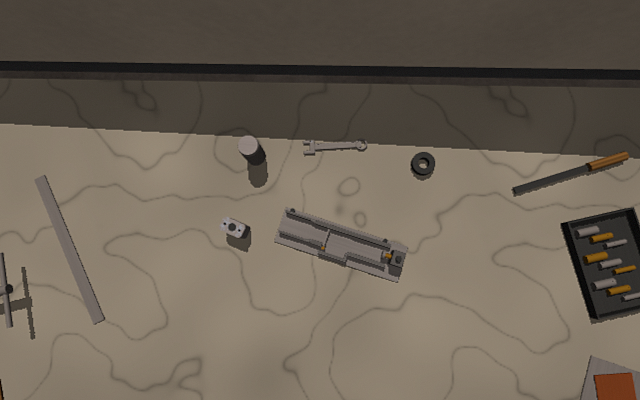

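The side view shows the block at about (279,286), the channel from (305,250) to (395,195), and the stop at (387,187). In the top view the block is at (235,228), the channel runs from (280,225) to (405,265), and the stop is at (397,258). I'll enlarge both for measuring.

```bash
python3 - <<'E'
import cv2
a=cv2.imread('pics/top0.png')[195:295,205:425]; a=cv2.convertScaleAbs(a,alpha=1.6)
cv2.imwrite('pics/topz.png',cv2.resize(a[:,60:],None,fx=5,fy=5,interpolation=cv2.INTER_CUBIC))
cv2.imwrite('pics/topb.png',cv2.resize(a[10:60,0:60],None,fx=10,fy=10,interpolation=cv2.INTER_CUBIC))
a=cv2.imread('pics/side0.png'); a=cv2.convertScaleAbs(a,alpha=1.6)
cv2.imwrite('pics/sidez.png',cv2.resize(a[170:310,255:415],None,fx=4,fy=4,interpolation=cv2.INTER_CUBIC))
E
```

```text
(no output)
```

View pics/topz.png

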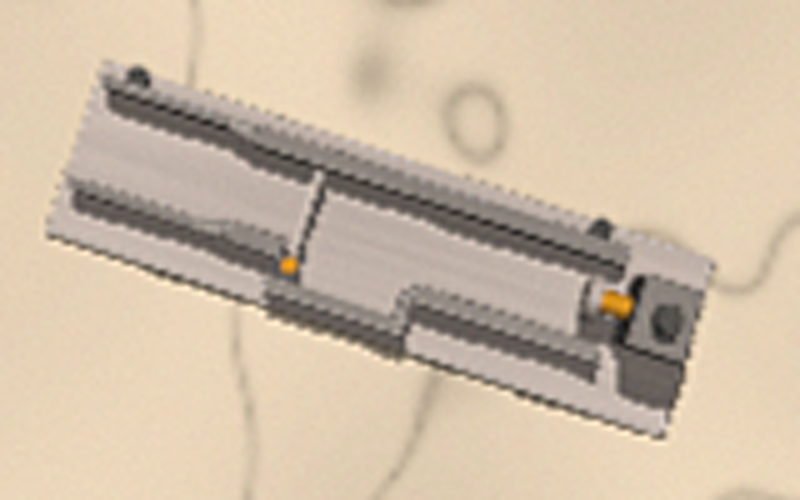

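View pics/topb.png

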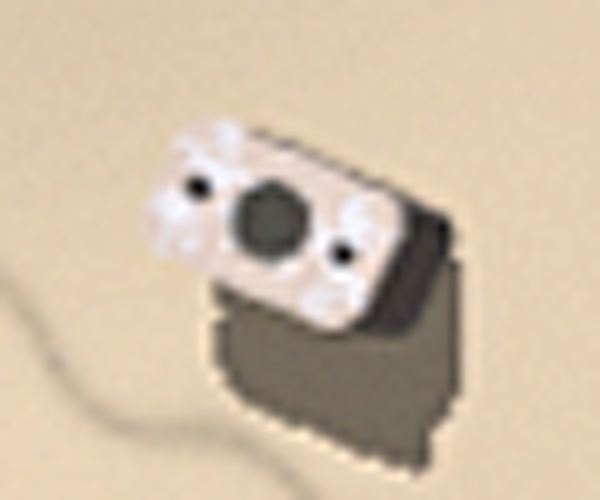

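View pics/sidez.png

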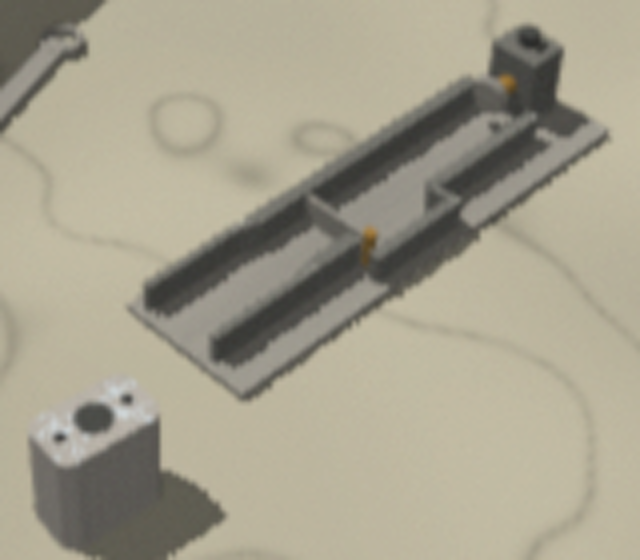

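Top zoom: plate corners at zoom (105,62), (47,236), (662,437), (713,262); hinge pin at (290,266); flap tip near (320,174); plunger disc around (582,305). The block's large hole is at (270,221) and its small holes at (198,187) and (343,253) in the block zoom.

```bash
cat > m.py <<'E'
from h import *
d=cam('top'); s=cam('side')
T=lambda u,v:((u+.5)/5-.5+265,(v+.5)/5-.5+195)
B=lambda u,v:((u+.5)/10-.5+205,(v+.5)/10-.5+205)
S=lambda u,v:((u+.5)/4-.5+255,(v+.5)/4-.5+170)
pl=np.array([back(d,T(*p),.006) for p in [(105,62),(47,236),(662,437),(713,262)]])
print('plate',pl.round(4)); 
e=pl[2]-pl[1];print('ang',np.degrees(np.arctan2(e[1],e[0])),np.linalg.norm(e)); e=pl[3]-pl[0];print(np.degrees(np.arctan2(e[1],e[0])),np.linalg.norm(e),np.linalg.norm(pl[1]-pl[0]))
pls=np.array([back(s,S(*p),.006) for p in [(130,305),(245,396),(608,130)]]);print('side',pls.round(4)); e=pls[2]-pls[1];print(np.degrees(np.arctan2(e[1],e[0])),np.linalg.norm(e))
print('pin',back(d,T(290,266),.03),back(s,S(370,234),.03)); print('tip',back(d,T(320,174),.026), back(s,S(309,198),.026))
h=[back(d,B(*p),.064) for p in [(198,187),(270,221),(343,253)]];print('blk',np.round(h,4)); e=h[2]-h[0];print(np.degrees(np.arctan2(e[1],e[0])))
h=[back(s,S(*p),.064) for p in [(60,437),(94,417),(127,399)]];print('blkS',np.round(h,4)); e=h[2]-h[0];print(np.degrees(np.arctan2(e[1],e[0])))
E
python3 m.py
```

```text
plate [[ 0.6197  0.1554  0.006 ]
 [ 0.5292  0.1818  0.006 ]
 [ 0.4368 -0.1324  0.006 ]
 [ 0.5248 -0.1582  0.006 ]]
ang -106.39227725345 0.32742166917945387
-106.85218380078865 0.3276445840808422 0.09435584953417447
side [[ 0.6175  0.1551  0.006 ]
 [ 0.5282  0.1825  0.006 ]
 [ 0.4359 -0.1317  0.006 ]]
-106.35800444529772 0.3274901834595549
pin [0.51680537 0.05625224 0.03      ] [0.51556327 0.05780417 0.03      ]
tip [0.56321391 0.04239566 0.026     ] [0.56197197 0.04348785 0.026     ]
blk [[0.5695 0.2967 0.064 ]
 [0.5617 0.2786 0.064 ]
 [0.5543 0.2603 0.064 ]]
-112.61559661677296
blkS [[0.568  0.2958 0.064 ]
 [0.5607 0.2771 0.064 ]
 [0.553  0.2594 0.064 ]]
-112.35536928810234
```

```bash
cat > ov.py <<'E'
from h import *
import sys
def ch(o,a):
    c,s=np.cos(a),np.sin(a)
    return lambda P:np.atleast_2d(P)@np.array([[c,s,0],[-s,c,0],[0,0,1]])+np.array([o[0],o[1],0])
W=[[(-.12,.024),(-.051,.024),(-.036,.02),(.1,.02)],[(-.12,-.024),(-.051,-.024),(-.036,-.02),(-.01,-.02)],[(.058,-.02),(.1,-.02)],[(0,-.032),(0,.018)]]
def draw(n,o,a,box,f,name):
    d=cam(n); im=cv2.convertScaleAbs(cv2.cvtColor(np.array(d['frame']),cv2.COLOR_RGB2BGR),alpha=1.6)
    x0,y0,x1,y1=box; im=cv2.resize(im[y0:y1,x0:x1],None,fx=f,fy=f,interpolation=cv2.INTER_CUBIC)
    F=ch(o,a)
    for w in W:
        p=proj(d,F([(x,y,.026) for x,y in w])); p=(p+.5-[x0,y0])*f-.5
        cv2.polylines(im,[np.round(p).astype(int)],False,(0,0,255),1)
    cv2.imwrite('pics/'+name,im)
if __name__=='__main__':
    o=(.5469,.0479);a=np.radians(-106.5)
    draw('top',o,a,(265,195,425,295),5,'ov1.png'); draw('side',o,a,(280,170,415,275),5,'ov2.png')
E
python3 ov.py
```

```text
(no output)
```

View pics/ov1.png

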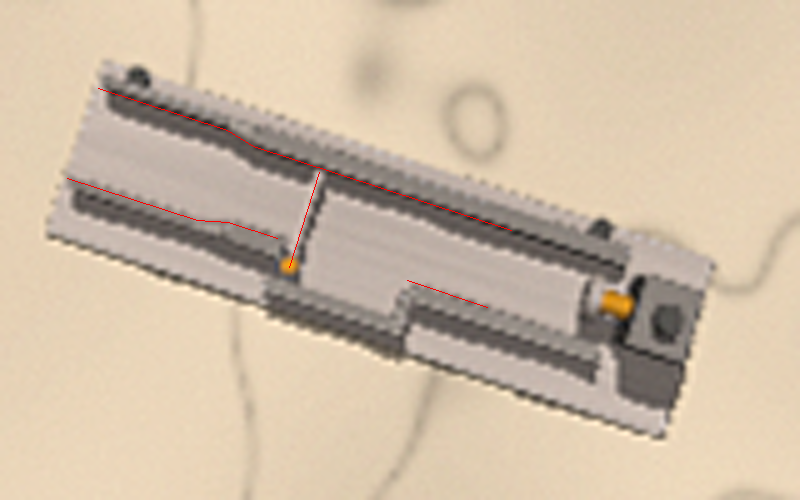

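View pics/ov2.png

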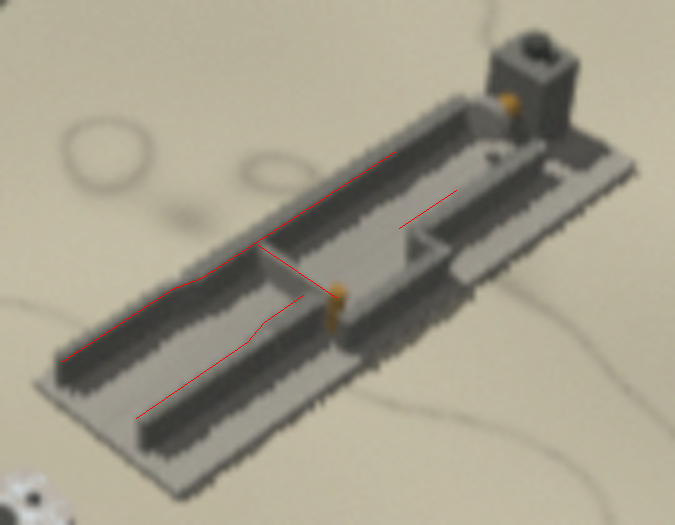

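```bash
python3 - <<'E'
from ov import *
o=(.5469,.0479);a=np.radians(-106.5)
draw('top',o,a,(272,205,337,255),12,'ov3.png')
import cv2
a=cv2.imread('pics/top0.png'); a=cv2.convertScaleAbs(a,alpha=1.8)
cv2.imwrite('pics/z3.png',cv2.resize(a[205:255,272:337],None,fx=12,fy=12,interpolation=cv2.INTER_NEAREST))
E
```

```text
(no output)
```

View pics/ov3.png

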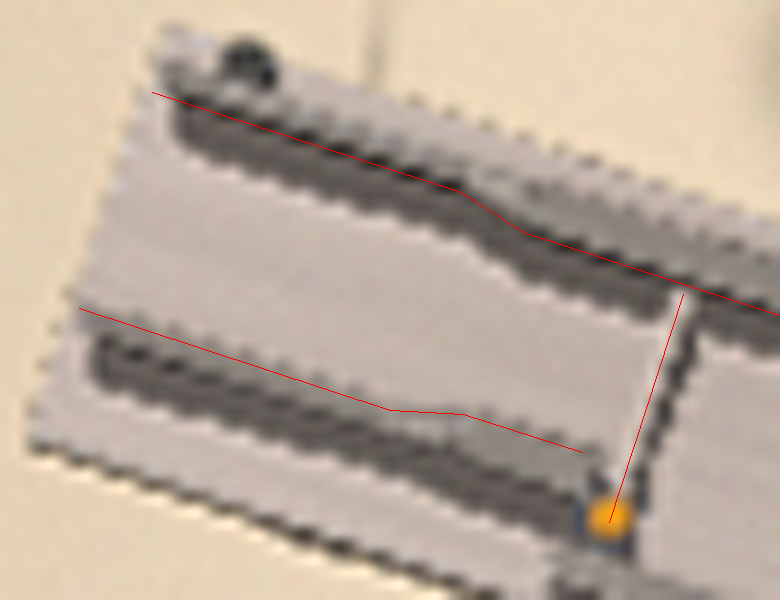

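View pics/z3.png

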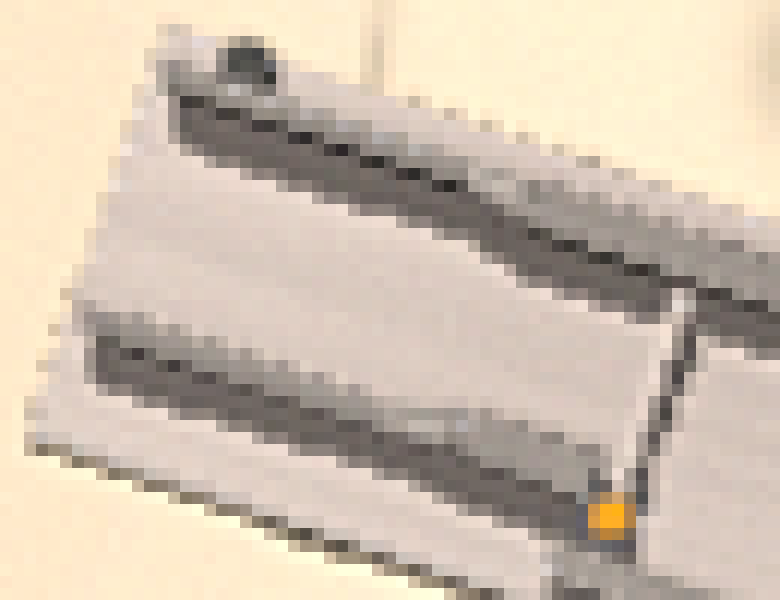

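```bash
cat > go.py <<'E'
from ov import *
O=np.array([.5469,.0479]);A=np.radians(-106.5)
def Rt(yawz):  # tool x down, tool z along heading yawz
    x=np.array([0,0,-1.]);z=np.array([np.cos(yawz),np.sin(yawz),0]);y=np.cross(z,x);return np.column_stack([x,y,z])
def delta(p,yawz):
    s=robot.read_state();R0=Ro.from_rotvec(s['orientation']).as_matrix()
    d=R0.T@(np.array(p)-s['tool_pos'])*100
    r=Ro.from_matrix(R0.T@Rt(yawz)).as_rotvec(degrees=True)
    return d.round(2),r.round(2)
def chan():
    s=robot.read_state();F=s['tool_pos'][:2]-O;c,si=np.cos(A),np.sin(A)
    return np.array([F@[c,si],F@[-si,c]]),s
E
python3 - <<'E'
from go import *
s=robot.read_state();print(Ro.from_rotvec(s['orientation']).as_matrix().round(3))
d=cam('top');print('can',back(d,(249,145),.11), back(d,(309,148),.01),back(d,(366,146),.01),back(d,(423,163),.022))
yb=np.radians(-112.5+90)
for y in(yb,yb+np.pi): print(y,delta((.561,.278,.15),y))
E
```

```text
[[-0.     0.965  0.262]
 [ 0.     0.262 -0.965]
 [-1.     0.    -0.   ]]
can [0.75396203 0.23619734 0.11      ] [0.77732126 0.09910945 0.01      ] [ 0.78569547 -0.05071233  0.01      ] [ 0.74011951 -0.1962543   0.022     ]
-0.39269908169872414 (array([  4.53,  61.42, -72.14]), array([-5.233e+01, -1.000e-02, -1.000e-02]))
2.748893571891069 (array([  4.53,  61.42, -72.14]), array([ 1.2767e+02, -1.0000e-02,  2.0000e-02]))
```

>>> jog_arm([
  [0,61.4,-72.1,-52.3,0,0,0],
  [0,61.4,-72.1,-52.3,0,0,0],
  [0,61.4,-72.1,-52.3,0,0,0],
  [0,61.4,-72.1,-52.3,0,0,0],
  [0,61.4,-72.1,-52.3,0,0,0],
], squeeze=30)

```text
t: 1.02
tool_pos: [0.2909, -0.2947, 0.1954]
orientation: [0.304, 1.548, -0.305]
force: [0.4, -0.6, -0.0]
opening: 0.0929
```

```bash
cat > d.py <<'E'
from go import *
import sys
a=[float(v) for v in sys.argv[1:5]]
print(delta(a[:3],np.radians(a[3]))); c,s=chan(); print(s['t'],c.round(4),s['tool_pos'].round(4),s['force'].round(1),s['opening'])
E
python3 d.py .561 .278 .15 -22.5
```

```text
(array([ 4.54, 63.24,  3.33]), array([0.27, 0.05, 0.  ]))
1.025 [ 0.4013 -0.1482] [ 0.2909 -0.2947  0.1954] [ 0.4 -0.6 -0. ] 0.09292114475813662
```

>>> jog_arm([
  [0,63.2,3.3,0.3,0,0,0],
  [0,63.2,3.3,0.3,0,0,0],
  [0,63.2,3.3,0.3,0,0,0],
  [0,63.2,3.3,0.3,0,0,0],
  [0,63.2,3.3,0.3,0,0,0],
])

```text
t: 1.65
tool_pos: [0.4241, -0.0117, 0.1959]
orientation: [0.308, 1.546, -0.309]
force: [1.9, -0.3, -0.2]
opening: 0.0927
```

```bash
python3 d.py .561 .278 .15 -22.5
```

```text
(array([ 4.6 , 32.  ,  1.53]), array([-0.03,  0.14, -0.01]))
1.65 [ 0.092  -0.1008] [ 0.4241 -0.0117  0.1959] [ 1.9 -0.3 -0.2] 0.09274371650795958
```

>>> jog_arm([
  [0,32,1.5,0,0,0,0],
  [0,32,1.5,0,0,0,0],
  [0,32,1.5,0,0,0,0],
  [0,32,1.5,0,0,0,0],
  [0,32,1.5,0,0,0,0],
])

```text
t: 2.28
tool_pos: [0.557, 0.2713, 0.1961]
orientation: [0.308, 1.546, -0.308]
force: [0.8, -1.4, 0.5]
opening: 0.0932
```

```bash
python3 d.py .561 .278 .031 -22.5
```

```text
(array([16.51,  0.77,  0.06]), array([-0.01,  0.17, -0.03]))
2.275 [-0.217  -0.0537] [0.557  0.2713 0.1961] [ 0.8 -1.4  0.5] 0.09322690921645
```

>>> jog_arm([
  [1,0.8,0.1,0,0,0,0],
  [5,0.8,0.1,0,0,0,0],
  [10,0.8,0.1,0,0,0,0],
  [10,0.8,0.1,0,0,0,0],
])

```text
t: 2.78
tool_pos: [0.5573, 0.276, 0.0909]
orientation: [0.304, 1.554, -0.313]
force: [0.1, -0.1, -0.8]
opening: 0.0931
```

```bash
python3 d.py .561 .278 .031 -22.5; python3 -c "
from h import *
d=cam('top','g1.png');a=cv2.imread('pics/g1.png')[170:290,160:320];cv2.imwrite('pics/g1z.png',cv2.resize(cv2.convertScaleAbs(a,alpha=1.6),None,fx=4,fy=4))
d=cam('side','g1s.png');a=cv2.imread('pics/g1s.png')[150:330,180:420];cv2.imwrite('pics/g1sz.png',cv2.resize(cv2.convertScaleAbs(a,alpha=1.6),None,fx=3,fy=3))"
```

```text
(array([5.98, 0.37, 0.29]), array([-0.04, -0.22,  0.38]))
2.775 [-0.2217 -0.0548] [0.5573 0.276  0.0909] [ 0.1 -0.1 -0.8] 0.0930525086952882
```

View pics/g1sz.png

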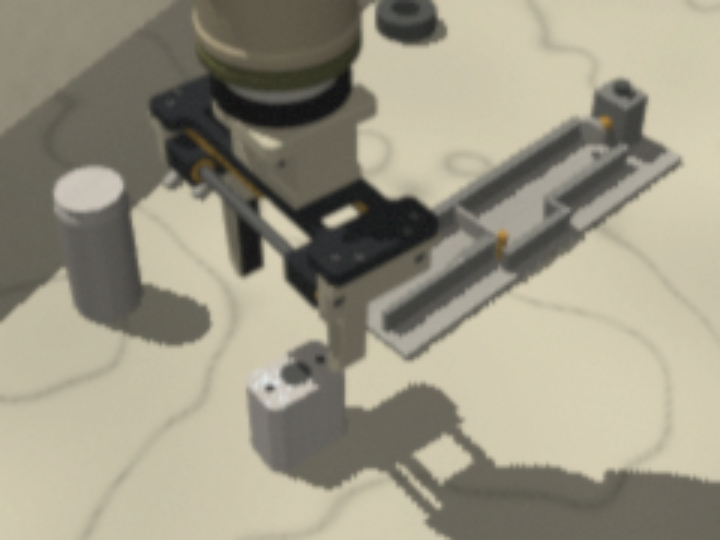

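```bash
python3 -c "
from go import *
s=robot.read_state();R=Ro.from_rotvec(s['orientation']).as_matrix();p=s['tool_pos']
P=[p,p+R[:,2]*.0465,p-R[:,2]*.0465,np.array([.561,.278,.064])]
for n,o,f in(('side',(180,150),3),('top',(160,170),4)):
  d=cam(n);print(n,((proj(d,P)-o)*f).round(0).tolist())"
```

```text
side [[291.0, 337.0], [250.0, 294.0], [335.0, 382.0], [293.0, 372.0]]
top [[273.0, 223.0], [308.0, 151.0], [239.0, 296.0], [287.0, 228.0]]
```

View pics/g1z.png

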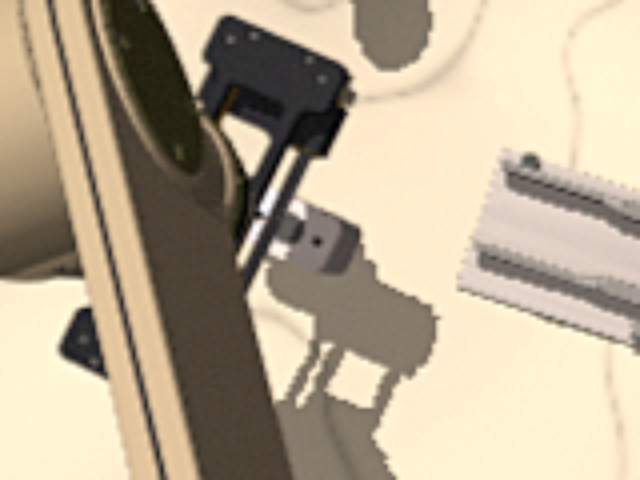

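```bash
python3 d.py .561 .278 .031 -22.5
```

```text
(array([ 6.83, -0.16, -0.21]), array([-0.04,  0.36, -0.2 ]))
2.975 [-0.2258 -0.05  ] [0.5631 0.2786 0.0994] [-0.  -0.6  0.7] 0.09294797654629408
```

The pictures show open fingers straddling the block, with the measured pose still settling by a few mm after the move. I'll descend gently and read again.

>>> jog_arm([
  [2,-0.1,-0.2,0,0,0,0],
  [3.5,-0.1,-0.2,0,0,0,0],
  [4,-0.1,-0.2,0,0,0,0],
  [4,-0.1,-0.2,0,0,0,0],
  [4,-0.1,-0.2,0,0,0,0],
])

```text
t: 3.6
tool_pos: [0.5614, 0.2786, 0.0596]
orientation: [0.31, 1.542, -0.306]
force: [0.2, -0.3, 0.3]
opening: 0.0931
```

```bash
python3 d.py .561 .278 .031 -22.5;python3 -c "
from h import *
d=cam('side','g2s.png');a=cv2.imread('pics/g2s.png')[150:330,180:420];cv2.imwrite('pics/g2sz.png',cv2.resize(cv2.convertScaleAbs(a,alpha=1.6),None,fx=3,fy=3))"; python3 d.py .561 .278 .031 -22.5
```

```text
(array([ 2.86, -0.08, -0.04]), array([-0.03,  0.37, -0.22]))
3.6 [-0.2253 -0.0516] [0.5614 0.2786 0.0596] [ 0.2 -0.3  0.3] 0.09311729561589381
(array([ 2.88, -0.09, -0.05]), array([-0.03,  0.39, -0.23]))
3.65 [-0.2254 -0.0514] [0.5616 0.2786 0.0598] [ 0.1 -0.3  0.2] 0.09305377339891582
```

View pics/g2sz.png

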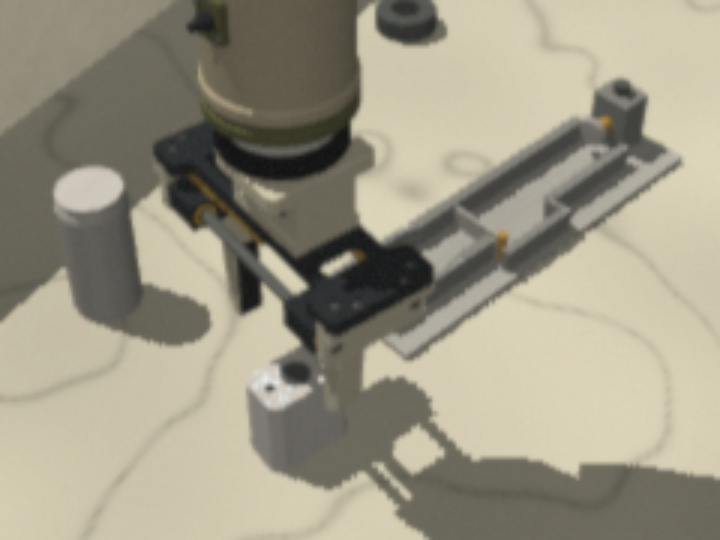

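The near finger is at about (345,380) beside the block and the far finger at (245,285) is clear of it, so the jaws straddle the block. I'll go down to the grip height.

>>> jog_arm([
  [1.5,-0.1,0,0,0.3,-0.2,0],
  [2.8,-0.1,0,0,0.3,-0.2,0],
  [2.8,-0.1,0,0,0.3,-0.2,0],
  [2.8,-0.1,0,0,0.3,-0.2,0],
])

```text
t: 4.15
tool_pos: [0.5612, 0.2777, 0.0315]
orientation: [0.309, 1.548, -0.309]
force: [1.2, -0.1, -0.0]
opening: 0.0932
```

```bash
python3 d.py .561 .278 .031 -22.5
```

```text
(array([ 0.05,  0.02, -0.03]), array([-0.04,  0.06, -0.01]))
4.15 [-0.2244 -0.0515] [0.5612 0.2777 0.0315] [ 1.2 -0.1 -0. ] 0.09317056473848415
```

>>> jog_arm([
  [0,0,0,0,0,0,1],
  [0,0,0,0,0,0,1],
  [0,0,0,0,0,0,1],
  [0,0,0,0,0,0,1],
  [0,0,0,0,0,0,1],
], squeeze=30)

```text
t: 4.78
tool_pos: [0.5613, 0.2777, 0.0316]
orientation: [0.308, 1.547, -0.309]
force: [-0.3, -0.2, -0.6]
opening: 0.0474
```

>>> jog_arm([
  [0,0,0,0,0,0,1],
  [0,0,0,0,0,0,1],
  [0,0,0,0,0,0,1],
])

```text
t: 5.15
tool_pos: [0.5611, 0.2778, 0.0316]
orientation: [0.308, 1.548, -0.308]
force: [-0.7, 0.2, 0.3]
opening: 0.0354
```

```bash
python3 d.py .561 .278 .031 -22.5
```

```text
(array([ 0.06,  0.02, -0.02]), array([-0.03,  0.06, -0.01]))
5.15 [-0.2244 -0.0516] [0.5611 0.2778 0.0316] [-0.7  0.2  0.3] 0.03535373204118205
```

>>> jog_arm([
  [-2,0,0,0,0,0,1],
  [-4,0,0,0,0,0,1],
  [-5,0,0,0,0,0,1],
  [-5,0,0,0,0,0,1],
])

```text
t: 5.65
tool_pos: [0.5623, 0.2782, 0.0835]
orientation: [0.31, 1.545, -0.307]
force: [0.3, -0.6, -4.3]
opening: 0.0357
```

```bash
python3 -c "
from go import *
print(ch(O,A)([-.085,0,0]))"; python3 d.py .571 .1294 .082 -16.5
```

```text
[[0.5710413  0.12939968 0.        ]]
(array([  0.14, -13.41,   6.51]), array([-6.04,  0.19, -0.13]))
5.65 [-0.2252 -0.0507] [0.5623 0.2782 0.0835] [ 0.3 -0.6 -4.3] 0.03566810902642329
```

>>> jog_arm([
  [0,-4,2,-2,0,0,1],
  [0,-8,4,-4,0,0,1],
  [0,-12,5.8,-6,0,0,1],
  [0,-13.4,6.5,-6,0,0,1],
  [0,-13.4,6.5,-6,0,0,1],
])

```text
t: 6.28
tool_pos: [0.5707, 0.1288, 0.083]
orientation: [0.229, 1.556, -0.227]
force: [0.6, -0.2, -3.7]
opening: 0.0357
```

```bash
python3 d.py .571 .1294 .082 -16.5;python3 -c "
from h import *
for n,(x0,y0) in(('side',(220,130)),('top',(205,150))):
  d=cam(n,'p_'+n+'.png');a=cv2.imread('pics/p_'+n+'.png')[y0:y0+150,x0:x0+200];cv2.imwrite('pics/pz_'+n+'.png',cv2.resize(cv2.convertScaleAbs(a,alpha=1.6),None,fx=4,fy=4,interpolation=cv2.INTER_CUBIC))"; python3 d.py .571 .1294 .082 -16.5
```

```text
(array([0.1 , 0.07, 0.01]), array([-0.17,  0.16, -0.11]))
6.275 [-0.0843 -0.0001] [0.5707 0.1288 0.083 ] [ 0.6 -0.2 -3.7] 0.03566461847574997
(array([ 0.12, -0.09,  0.05]), array([-0.05,  0.17, -0.14]))
6.375 [-0.0859 -0.0005] [0.5708 0.1304 0.0832] [-0.1 -0.3 -5.4] 0.035515702785059534
```

View pics/pz_side.png

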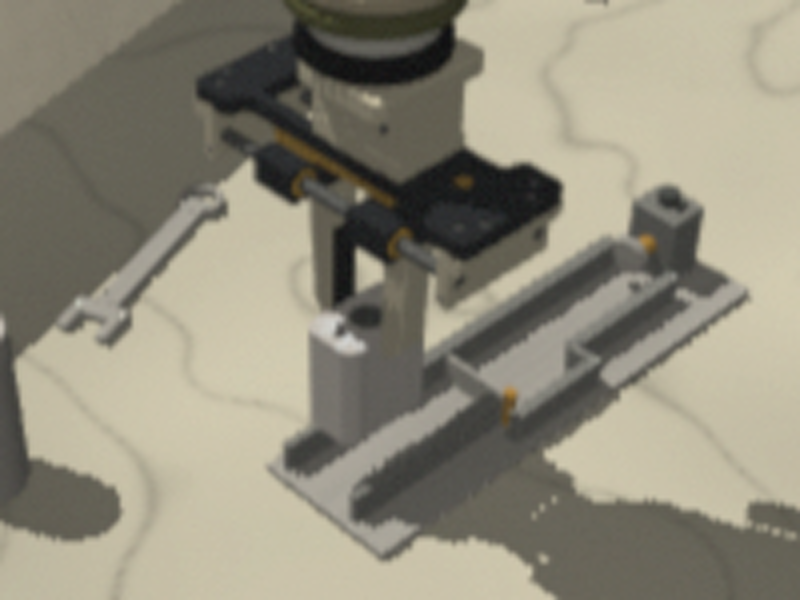

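View pics/pz_top.png

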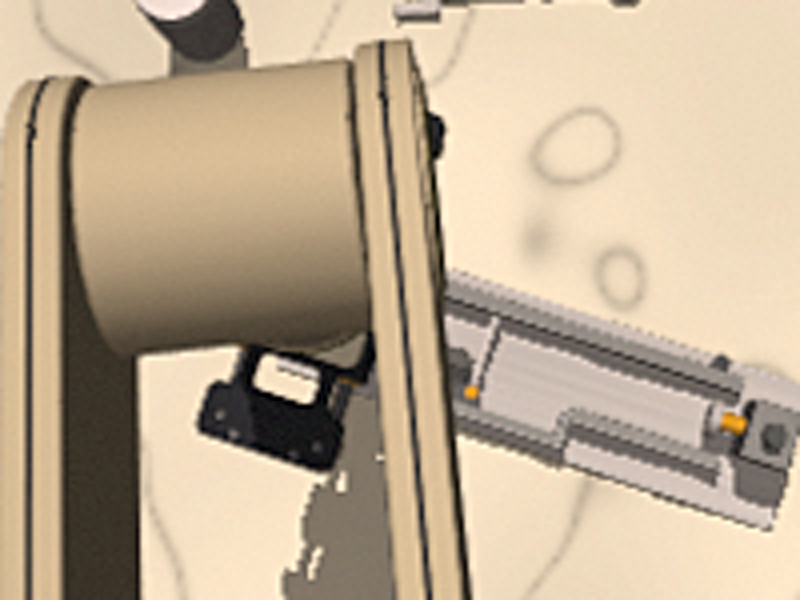

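```bash
python3 -c "
from go import *
c,s=chan(); zb=s['tool_pos'][2]-.0315
F=ch(O,A); d=cam('side')
x,y=c
P=F([(x+a*.03,y+b*.018,z) for z in(zb,zb+.064) for a,b in((-1,-1),(-1,1),(1,1),(1,-1))])
im=cv2.imread('pics/pz_side.png'); p=((proj(d,P)+.5-(220,130))*4-.5).round().astype(int)
cv2.polylines(im,[p[:4]],True,(0,0,255),1);cv2.polylines(im,[p[4:]],True,(0,0,255),1)
Q=F([(-.12,.024,.026),(-.051,.024,.026),(-.036,.02,.026),(.1,.02,.026)]);q=((proj(d,Q)+.5-(220,130))*4-.5).round().astype(int);cv2.polylines(im,[q],False,(0,255,0),1)
cv2.imwrite('pics/pz2.png',cv2.resize(im[280:600,200:500],None,fx=2,fy=2)[:600])"; python3 d.py .571 .1294 .082 -16.5
```

```text
(array([ 0.13, -0.12,  0.06]), array([ 0.  ,  0.17, -0.14]))
6.425 [-0.0862 -0.0006] [0.5708 0.1307 0.0833] [-0.2 -0.3 -4.1] 0.035949855474277814
```

View pics/pz2.png

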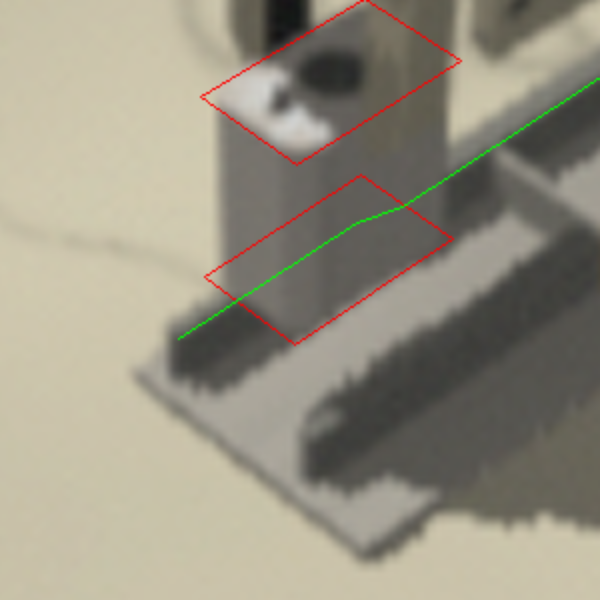

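The block model (red) overlies the gripped block, and the wall line (green) matches the far wall, so the block sits over the infeed. I'll lower it.

>>> jog_arm([
  [1.2,-0.1,0.1,0,0.2,-0.1,1],
  [2.4,-0.1,0.1,0,0.2,-0.1,1],
  [3.4,-0.1,0.1,0,0.2,-0.1,1],
  [3.9,-0.1,0.1,0,0.2,-0.1,1],
  [3.9,-0.1,0.1,0,0.2,-0.1,1],
])

```text
t: 7.05
tool_pos: [0.5711, 0.1294, 0.0436]
orientation: [0.226, 1.56, -0.226]
force: [-0.0, 0.3, -3.1]
opening: 0.0356
```

```bash
python3 d.py .571 .1294 .0375 -16.5
```

```text
(array([ 0.61, -0.01, -0.01]), array([ 0.  , -0.08, -0.01]))
7.05 [-0.0851  0.0001] [0.5711 0.1294 0.0436] [-0.   0.3 -3.1] 0.03558476944830691
```

>>> jog_arm([
  [0.2,0,0,0,0,0,1],
  [0.4,0,0,0,0,0,1],
  [0.55,0,0,0,0,0,1],
  [0.55,0,0,0,0,0,1],
])

```text
t: 7.55
tool_pos: [0.5711, 0.1294, 0.038]
orientation: [0.226, 1.56, -0.226]
force: [0.0, 0.2, -4.5]
opening: 0.0356
```

```bash
python3 d.py .571 .1294 .0375 -16.5
```

```text
(array([ 0.05, -0.  , -0.01]), array([-0.  , -0.09, -0.01]))
7.55 [-0.085  0.   ] [0.5711 0.1294 0.038 ] [ 0.   0.2 -4.5] 0.03563979252295349
```

>>> jog_arm([
  [0.1,0,0,0,0,0,1],
  [0.1,0,0,0,0,0,1],
])

```text
t: 7.8
tool_pos: [0.5713, 0.1297, 0.0377]
orientation: [0.227, 1.56, -0.225]
force: [-2.3, 0.8, 2.2]
opening: 0.0353
```

```bash
python3 d.py .571 .1294 .0375 -16.5
```

```text
(array([ 0.02, -0.03, -0.02]), array([ 0.01, -0.07, -0.04]))
7.8 [-0.0853  0.0002] [0.5713 0.1297 0.0377] [-2.3  0.8  2.2] 0.03530857797244345
```

Contact: Fz went from -4.5 to +2.2 N at z≈0.0377, as expected for a 6 mm floor. Next I'll slide along tool -y, checking the side force.

>>> jog_arm([
  [0,-0.5,0,0,0,0,1],
  [0,-1.0,0,0,0,0,1],
  [0,-1.5,0,0,0,0,1],
  [0,-2.0,0,0,0,0,1],
  [0,-2.5,0,0,0,0,1],
])

```text
t: 8.43
tool_pos: [0.5645, 0.1055, 0.038]
orientation: [0.227, 1.559, -0.225]
force: [0.7, -0.3, -3.5]
opening: 0.0356
```

```bash
cat > st.py <<'E'
from go import *
c,s=chan(); f=s['force'];co,si=np.cos(A),np.sin(A)
print('t',s['t'],'xy mm',(c*1e3).round(1),'z',(s['tool_pos'][2]*1e3).round(1),'Fchan',np.round([f[0]*co+f[1]*si,-f[0]*si+f[1]*co,f[2]],1),'dyaw',delta(s['tool_pos'],A+np.pi/2)[1], 'op',round(s['opening'],4),'T',s['wrist_torque'].round(2))
E
python3 st.py
```

```text
t 8.425 xy mm [-60.2   0.5] z 38.0 Fchan [ 0.   0.8 -3.5] dyaw [-0.   -0.03 -0.07] op 0.0356 T [-0.05 -0.02 -0.01]
```

>>> jog_arm([
  [0.03,-0.5,-0.05,0,0,0,1],
  [0.03,-1.0,-0.05,0,0,0,1],
  [0.03,-1.5,-0.05,0,0,0,1],
  [0.03,-2.0,-0.05,0,0,0,1],
  [0.03,-2.5,-0.05,0,0,0,1],
])

```text
t: 9.05
tool_pos: [0.5571, 0.0817, 0.038]
orientation: [0.228, 1.559, -0.225]
force: [0.7, 6.5, -0.3]
opening: 0.0361
```

```bash
python3 st.py
```

```text
t 9.05 xy mm [-35.3   0.2] z 38.0 Fchan [-6.4 -1.1 -0.3] dyaw [ 0.   -0.   -0.11] op 0.0361 T [ 0.95 -0.25 -0.03]
```

>>> jog_arm([
  [0.02,-0.5,0,0,0,0,1],
  [0.02,-1.0,0,0,0,0,1],
  [0.02,-1.5,0,0,0,0,1],
  [0.02,-2.0,0,0,0,0,1],
  [0.02,-2.5,0,0,0,0,1],
])

```text
t: 9.68
tool_pos: [0.552, 0.0594, 0.0405]
orientation: [0.23, 1.555, -0.221]
force: [-1.5, 11.0, 18.6]
opening: 0.0357
```

```bash
python3 st.py
```

```text
t 9.675 xy mm [-12.4   1.6] z 40.5 Fchan [-10.1  -4.6  18.6] dyaw [ 0.01  0.18 -0.35] op 0.0357 T [ 2.15  0.38 -0.04]
```

```bash
python3 -c "
from h import *
for n,(x0,y0) in(('side',(270,130)),):
  d=cam(n,'q_'+n+'.png');a=cv2.imread('pics/q_'+n+'.png')[y0:y0+140,x0:x0+160];cv2.imwrite('pics/qz_'+n+'.png',cv2.resize(cv2.convertScaleAbs(a,alpha=1.8),None,fx=4.2,fy=4.2,interpolation=cv2.INTER_CUBIC))"; python3 st.py
```

```text
t 9.725 xy mm [-11.9   1.7] z 40.6 Fchan [-8.9 -4.9 16.8] dyaw [ 0.01  0.18 -0.32] op 0.0357 T [ 1.99  0.5  -0.08]
```

View pics/qz_side.png

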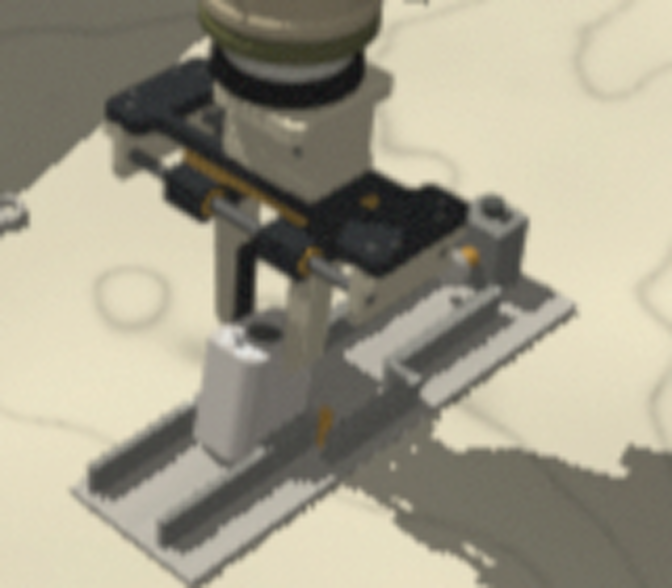

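The block has leaned in the grip: its foot trails towards the infeed, with its edge from (207,350) to (195,430), and the front edge digs into the floor. The flap's drag turned it about the pads at 30 N. I'll back off, stand it flat, and grip again lower and at 60 N.

>>> jog_arm([
  [0,0.7,-0.05,0,0,0,1],
  [0,1.4,-0.1,0,0,0,1],
  [0,2.1,-0.15,0,0,0,1],
  [0,2.8,-0.15,0,0,0,1],
  [0,3.5,-0.15,0,0,0,1],
])

```text
t: 10.35
tool_pos: [0.56, 0.0932, 0.0401]
orientation: [0.23, 1.556, -0.222]
force: [0.3, 0.4, -2.5]
opening: 0.0353
```

```bash
python3 st.py
```

```text
t 10.35 xy mm [-47.2  -0.3] z 40.1 Fchan [-0.4  0.2 -2.5] dyaw [ 0.01  0.12 -0.3 ] op 0.0353 T [-0.18 -0.06 -0.03]
```

>>> jog_arm([
  [0.15,0.3,0,0,0,0,1],
  [0.25,0.3,0,0,0,0,1],
  [0.25,0.3,0,0,0,0,0.45],
  [0.25,0.3,0,0,0,0,0.45],
  [0.25,0.3,0,0,0,0,0.45],
])

```text
t: 10.98
tool_pos: [0.5609, 0.096, 0.0376]
orientation: [0.23, 1.556, -0.222]
force: [-0.5, 0.3, 0.3]
opening: 0.051
```

```bash
python3 -c "
from h import *
for n,(x0,y0) in(('side',(270,130)),):
  d=cam(n,'r_'+n+'.png');a=cv2.imread('pics/r_'+n+'.png')[y0:y0+140,x0:x0+160];cv2.imwrite('pics/rz_'+n+'.png',cv2.resize(cv2.convertScaleAbs(a,alpha=1.8),None,fx=4.2,fy=4.2,interpolation=cv2.INTER_CUBIC))"; python3 st.py
```

```text
t 11.025 xy mm [-50.1  -0.3] z 37.6 Fchan [0.6 0.1 0.7] dyaw [ 0.    0.12 -0.29] op 0.0513 T [-0.03 -0.08  0.02]
```

View pics/rz_side.png

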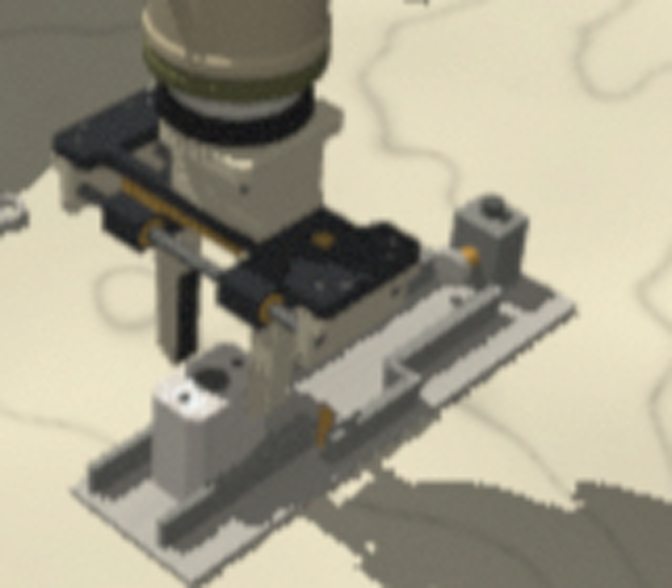

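The block now stands upright, with its big hole at zoom (213,378). I'll measure its centre and grip there.

```bash
python3 -c "
from go import *
d=cam('side');c,si=np.cos(A),np.sin(A)
for p in((213,378),(184,397),(237,362)):
  q=back(d,((p[0]+.5)/4.2-.5+270,(p[1]+.5)/4.2-.5+130),.070)[:2]+[.0006,.0006]-O;print((q@np.array([[c,-si],[si,c]])).round(4))"; python3 st.py
```

```text
[-0.058  -0.0007]
[-0.0794 -0.0008]
[-0.0396 -0.0004]
t 11.075 xy mm [-50.1  -0.3] z 37.6 Fchan [-0.7  0.5 -0.7] dyaw [ 0.    0.12 -0.29] op 0.0509 T [-0.02 -0.09  0.02]
```

>>> jog_arm([
  [0.1,0.4,0,0,0.1,-0.3,0.45],
  [0.4,0.85,0,0,0.1,-0.3,0.45],
  [0.4,0.85,0,0,0.1,-0.3,0.45],
  [0.4,0.85,0,0,0.1,-0.3,1],
  [0.4,0.85,0,0,0.1,-0.3,1],
], squeeze=60)

```text
t: 11.7
tool_pos: [0.5631, 0.1042, 0.0337]
orientation: [0.226, 1.559, -0.226]
force: [-0.5, 0.9, -2.9]
opening: 0.0354
```

>>> jog_arm([
  [0,0,0,0,0,0,1],
  [0,0,0,0,0,0,1],
  [0,0,0,0,0,0,1],
], squeeze=60)

```text
t: 12.08
tool_pos: [0.5631, 0.1042, 0.0337]
orientation: [0.226, 1.559, -0.226]
force: [0.7, 0.3, -1.5]
opening: 0.0356
```

```bash
python3 st.py
```

```text
t 12.075 xy mm [-58.5  -0.5] z 33.7 Fchan [-0.5  0.6 -1.5] dyaw [-0.01 -0.    0.01] op 0.0356 T [ 0.07 -0.13  0.01]
```

>>> jog_arm([
  [0,-0.5,0.05,0,0,0,1],
  [0,-1.0,0.05,0,0,0,1],
  [0,-1.5,0.05,0,0,0,1],
  [0,-2.0,0.05,0,0,0,1],
  [0,-2.5,0.05,0,0,0,1],
])

```text
t: 12.7
tool_pos: [0.5564, 0.0797, 0.0337]
orientation: [0.226, 1.559, -0.226]
force: [1.0, 0.2, -4.0]
opening: 0.0352
```

```bash
python3 st.py
```

```text
t 12.7 xy mm [-33.2   0.1] z 33.7 Fchan [-0.5  0.9 -4. ] dyaw [-0.01  0.    0.  ] op 0.0352 T [-0.04 -0.11  0.01]
```

>>> jog_arm([
  [0,-0.4,0,0,0,0,1],
  [0,-0.8,0,0,0,0,1],
  [0,-1.2,0,0,0,0,1],
])

```text
t: 13.08
tool_pos: [0.5532, 0.0688, 0.0339]
orientation: [0.227, 1.559, -0.225]
force: [2.0, 6.7, 0.3]
opening: 0.035
```

```bash
python3 st.py
```

```text
t 13.075 xy mm [-21.9   0.1] z 33.9 Fchan [-7.   0.   0.3] dyaw [-0.01  0.01 -0.09] op 0.035 T [ 1.42 -0.35 -0.03]
```

>>> jog_arm([
  [0,-0.4,0,0,0,0,1],
  [0,-0.8,0,0,0,0,1],
  [0,-1.2,0,0,0,0,1],
])

```text
t: 13.45
tool_pos: [0.5503, 0.0579, 0.034]
orientation: [0.228, 1.557, -0.224]
force: [3.7, 4.8, -2.6]
opening: 0.0356
```

```bash
python3 st.py;  python3 -c "
from h import *
for n,(x0,y0) in(('side',(270,130)),):
  d=cam(n,'t_'+n+'.png');a=cv2.imread('pics/t_'+n+'.png')[y0:y0+140,x0:x0+160];cv2.imwrite('pics/tz_'+n+'.png',cv2.resize(cv2.convertScaleAbs(a,alpha=1.8),None,fx=4.2,fy=4.2,interpolation=cv2.INTER_CUBIC))"
```

```text
t 13.45 xy mm [-10.5   0.4] z 34.0 Fchan [-5.6  2.2 -2.6] dyaw [-0.01  0.06 -0.17] op 0.0356 T [ 1.1  -0.79 -0.08]
```

View pics/tz_side.png

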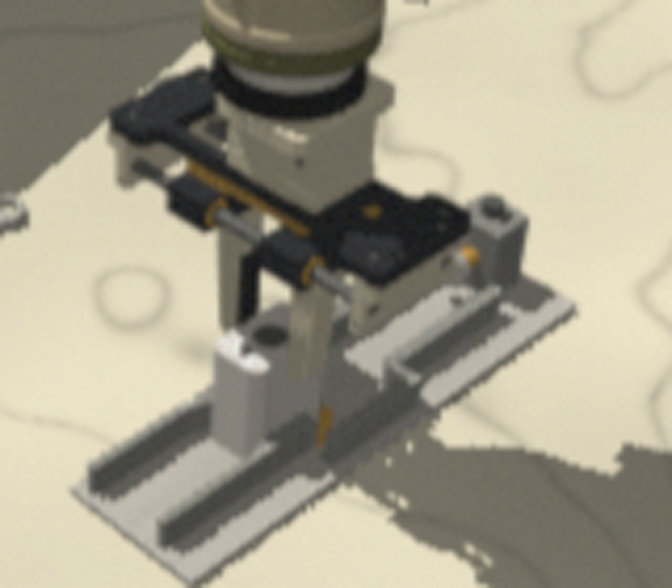

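The block is upright this time (left edge vertical at x≈215 from 360 to 440) and the floor force is low. I'll keep pushing through.

>>> jog_arm([
  [0.03,-0.4,-0.03,0,0,-0.1,1],
  [0.03,-0.8,-0.03,0,0,-0.1,1],
  [0.03,-1.2,-0.03,0,0,-0.1,1],
  [0.03,-1.6,-0.03,0,0,-0.1,1],
  [0.03,-2.0,-0.03,0,0,-0.1,1],
])

```text
t: 14.12
tool_pos: [0.5446, 0.0381, 0.0338]
orientation: [0.227, 1.557, -0.225]
force: [3.0, 3.3, -2.2]
opening: 0.0353
```

```bash
python3 st.py
```

```text
t 14.125 xy mm [10.1  0.5] z 33.8 Fchan [-4.1  1.9 -2.2] dyaw [-0.01  0.11 -0.06] op 0.0353 T [ 0.6  -0.9   0.04]
```

>>> jog_arm([
  [0.02,-0.4,-0.03,0,0,0,1],
  [0.02,-0.8,-0.03,0,0,0,1],
  [0.02,-1.2,-0.03,0,0,0,1],
  [0.02,-1.6,-0.03,0,0,0,1],
  [0.02,-2.0,-0.03,0,0,0,1],
])

```text
t: 14.75
tool_pos: [0.5386, 0.0186, 0.0337]
orientation: [0.227, 1.557, -0.226]
force: [3.0, 1.2, -2.8]
opening: 0.0354
```

```bash
python3 st.py
```

```text
t 14.75 xy mm [30.4  0.4] z 33.7 Fchan [-2.   2.5 -2.8] dyaw [-0.01  0.13 -0.06] op 0.0354 T [ 0.25 -0.71  0.  ]
```

>>> jog_arm([
  [0.02,-0.4,-0.03,0,0,0,1],
  [0.02,-0.8,-0.03,0,0,0,1],
  [0.02,-1.2,-0.03,0,0,0,1],
  [0.02,-1.6,-0.03,0,0,0,1],
  [0.02,-2.0,-0.03,0,0,0,1],
])

```text
t: 15.38
tool_pos: [0.5328, -0.0005, 0.0337]
orientation: [0.227, 1.556, -0.225]
force: [4.7, 3.2, -1.8]
opening: 0.0355
```

```bash
python3 st.py
```

```text
t 15.375 xy mm [50.5  0.2] z 33.7 Fchan [-4.4  3.6 -1.8] dyaw [-0.01  0.14 -0.08] op 0.0355 T [ 0.41 -0.85 -0.01]
```

>>> jog_arm([
  [0.02,-0.4,-0.03,0,0,0,1],
  [0.02,-0.8,-0.03,0,0,0,1],
  [0.02,-1.2,-0.03,0,0,0,1],
  [0.02,-1.6,-0.03,0,0,0,1],
  [0.02,-2.0,-0.03,0,0,0,1],
])

```text
t: 16.0
tool_pos: [0.5269, -0.0198, 0.0337]
orientation: [0.227, 1.556, -0.225]
force: [3.4, 1.8, -1.0]
opening: 0.0355
```

```bash
python3 st.py;python3 -c "
from go import *
d=cam('top')
c,si=np.cos(A),np.sin(A)
for z in(.032,.044):
  q=back(d,(582/5+265,295/5+195),z)[:2]-O;print((q@np.array([[c,-si],[si,c]])).round(4))
for n,(x0,y0) in(('side',(290,130)),('top',(300,180))):
  d=cam(n,'u_'+n+'.png');a=cv2.imread('pics/u_'+n+'.png')[y0:y0+140,x0:x0+160];cv2.imwrite('pics/uz_'+n+'.png',cv2.resize(cv2.convertScaleAbs(a,alpha=1.8),None,fx=4.2,fy=4.2,interpolation=cv2.INTER_CUBIC))"
```

```text
t 16.0 xy mm [70.6  0.1] z 33.7 Fchan [-2.7  2.7 -1. ] dyaw [-0.01  0.17 -0.1 ] op 0.0355 T [ 0.31 -0.81 -0.1 ]
[ 0.1435 -0.0008]
[ 0.142  -0.0013]
```

View pics/uz_side.png

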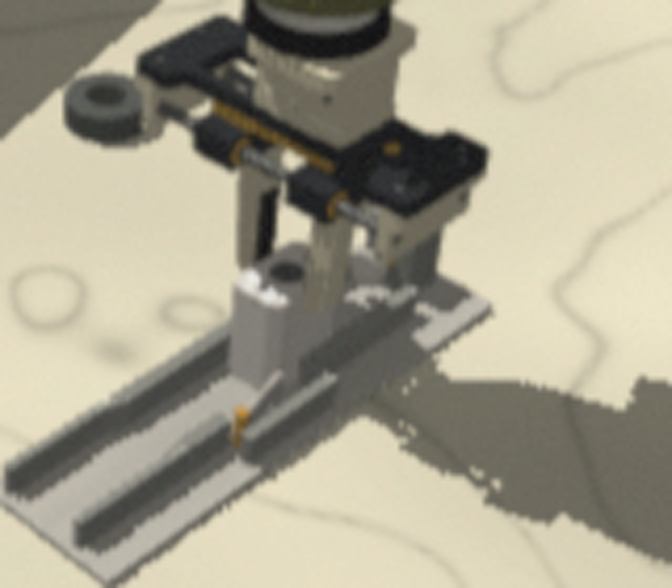

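View pics/uz_top.png

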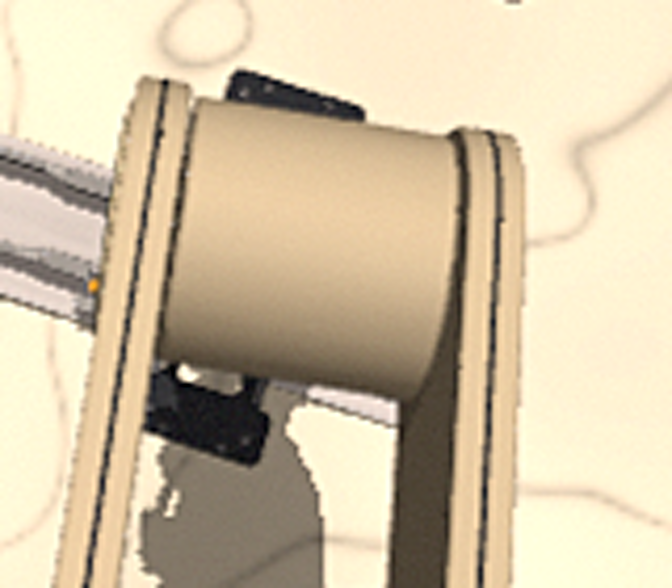

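Side view: the block is upright past the flap, which is still open against it (tip near zoom (275,380)), with the hinge at (240,412). The plunger face looks to be near channel x≈0.142, so contact should come at a block centre of about 0.112. I'll approach slowly.

>>> jog_arm([
  [0.02,-0.3,-0.02,0,0,0,1],
  [0.02,-0.6,-0.02,0,0,0,1],
  [0.02,-0.9,-0.02,0,0,0,1],
  [0.02,-1.2,-0.02,0,0,0,1],
  [0.02,-1.5,-0.02,0,0,0,1],
])

```text
t: 16.77
tool_pos: [0.5221, -0.0341, 0.0337]
orientation: [0.227, 1.557, -0.225]
force: [3.2, 2.3, -1.3]
opening: 0.0356
```

```bash
python3 st.py
```

```text
t 16.775 xy mm [85.6 -0.5] z 33.7 Fchan [-3.1  2.4 -1.3] dyaw [-0.02  0.13 -0.09] op 0.0356 T [ 0.22 -0.3  -0.02]
```

>>> jog_arm([
  [0,-0.2,0,0,0,0,1],
  [0,-0.4,0,0,0,0,1],
  [0,-0.6,0,0,0,0,1],
  [0,-0.8,0,0,0,0,1],
  [0,-1.0,0,0,0,0,1],
])

```text
t: 17.4
tool_pos: [0.5189, -0.0436, 0.0336]
orientation: [0.227, 1.557, -0.225]
force: [0.7, 7.8, 11.2]
opening: 0.0349
```

```bash
python3 st.py
```

```text
t 17.4 xy mm [95.7 -0.9] z 33.6 Fchan [-7.7 -1.5 11.2] dyaw [-0.01  0.08 -0.1 ] op 0.0349 T [ 1.49 -0.08  0.1 ]
```

```bash
python3 st.py;python3 -c "
from go import *
for n,(x0,y0) in(('side',(310,120)),):
  d=cam(n,'v_'+n+'.png');a=cv2.imread('pics/v_'+n+'.png')[y0:y0+120,x0:x0+140];cv2.imwrite('pics/vz_'+n+'.png',cv2.resize(cv2.convertScaleAbs(a,alpha=1.8),None,fx=5,fy=5,interpolation=cv2.INTER_CUBIC))"; python3 st.py
```

```text
t 17.4 xy mm [95.7 -0.9] z 33.6 Fchan [-7.7 -1.5 11.2] dyaw [-0.01  0.08 -0.1 ] op 0.0349 T [ 1.49 -0.08  0.1 ]
t 17.45 xy mm [95.8 -0.8] z 33.6 Fchan [-2.8  0.1  4.6] dyaw [-0.02  0.08 -0.1 ] op 0.0355 T [ 0.64 -0.32  0.05]
```

View pics/vz_side.png

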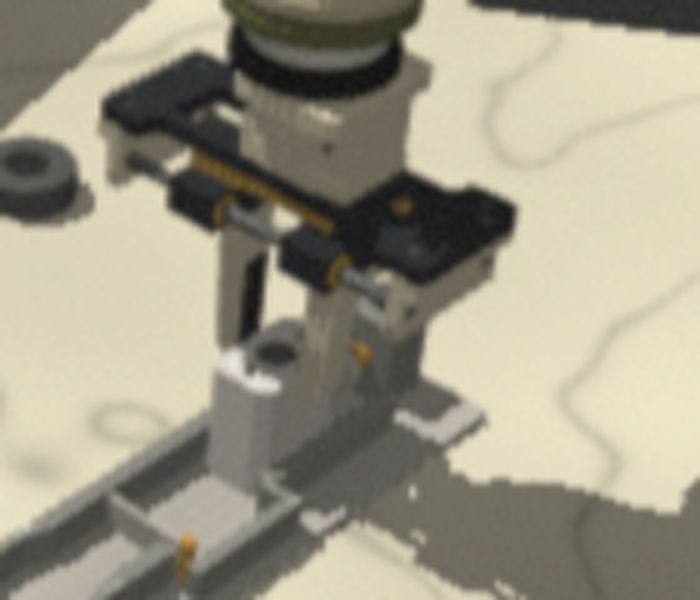

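The flap is shut behind the block (plate from (115,500) to (185,545)). The orange plunger stem at (362,353) is still visible ahead of the block. The force was mostly floor rub, so I'll ease up a hair and feel forward in small steps.

>>> jog_arm([
  [-0.03,-0.2,0.05,0,0,0,1],
  [-0.03,-0.4,0.05,0,0,0,1],
  [-0.03,-0.6,0.05,0,0,0,1],
  [-0.03,-0.6,0.05,0,0,0,1],
])

```text
t: 17.95
tool_pos: [0.5172, -0.0499, 0.0336]
orientation: [0.227, 1.558, -0.226]
force: [-0.5, 3.3, 3.2]
opening: 0.0357
```

```bash
python3 st.py
```

```text
t 17.95 xy mm [102.2  -0.7] z 33.6 Fchan [-3.1 -1.4  3.2] dyaw [-0.03  0.03 -0.07] op 0.0357 T [ 0.5  -0.01  0.08]
```

>>> jog_arm([
  [0,-0.15,0,0,0,0,1],
  [0,-0.3,0,0,0,0,1],
  [0,-0.4,0,0,0,0,1],
  [0,-0.4,0,0,0,0,1],
])

```text
t: 18.45
tool_pos: [0.516, -0.0539, 0.0336]
orientation: [0.227, 1.558, -0.226]
force: [-0.2, 3.2, 5.0]
opening: 0.0357
```

```bash
python3 st.py
```

```text
t 18.45 xy mm [106.4  -0.7] z 33.6 Fchan [-3.1 -1.1  5. ] dyaw [-0.03  0.04 -0.06] op 0.0357 T [ 0.69 -0.21  0.  ]
```

>>> jog_arm([
  [-0.02,-0.1,0.03,0,0,0,1],
  [-0.02,-0.2,0.03,0,0,0,1],
  [-0.02,-0.3,0.03,0,0,0,1],
  [-0.02,-0.3,0.03,0,0,0,1],
])

```text
t: 18.95
tool_pos: [0.5152, -0.057, 0.0336]
orientation: [0.227, 1.559, -0.226]
force: [0.4, 3.2, 2.9]
opening: 0.0352
```

```bash
python3 st.py
```

```text
t 18.95 xy mm [109.6  -0.6] z 33.6 Fchan [-3.2 -0.5  2.9] dyaw [-0.04  0.01 -0.05] op 0.0352 T [ 0.63 -0.15  0.05]
```

>>> jog_arm([
  [0,-0.1,0.02,0,0,0,1],
  [0,-0.2,0.02,0,0,0,1],
  [0,-0.2,0.02,0,0,0,1],
])

```text
t: 19.32
tool_pos: [0.5149, -0.059, 0.0336]
orientation: [0.227, 1.558, -0.226]
force: [-0.3, 3.7, 3.3]
opening: 0.0357
```

```bash
python3 st.py
```

```text
t 19.325 xy mm [111.6  -0.3] z 33.6 Fchan [-3.4 -1.4  3.3] dyaw [-0.05  0.02 -0.05] op 0.0357 T [ 0.83 -0.12  0.07]
```

>>> jog_arm([
  [0,-0.1,0,0,0,0,1],
  [0,-0.2,0,0,0,0,1],
  [0,-0.2,0,0,0,0,1],
])

```text
t: 19.7
tool_pos: [0.5143, -0.0612, 0.0336]
orientation: [0.227, 1.558, -0.226]
force: [-0.2, 2.9, 2.8]
opening: 0.0356
```

```bash
python3 st.py
```

```text
t 19.7 xy mm [113.8  -0.3] z 33.6 Fchan [-2.7 -1.   2.8] dyaw [-0.05  0.02 -0.03] op 0.0356 T [ 0.5  -0.2   0.07]
```

>>> jog_arm([
  [0,-0.1,0,0,0,0,1],
  [0,-0.2,0,0,0,0,1],
  [0,-0.2,0,0,0,0,1],
])

```text
t: 20.08
tool_pos: [0.5138, -0.063, 0.0336]
orientation: [0.227, 1.558, -0.226]
force: [1.0, 4.9, 1.5]
opening: 0.0354
```

```bash
python3 st.py
```

```text
t 20.075 xy mm [115.8  -0.3] z 33.6 Fchan [-5.  -0.4  1.5] dyaw [-0.05  0.03 -0.05] op 0.0354 T [ 0.86 -0.19 -0.01]
```

>>> jog_arm([
  [0,-0.1,0,0,0,0,1],
  [0,-0.2,0,0,0,0,1],
  [0,-0.2,0,0,0,0,1],
])

```text
t: 20.45
tool_pos: [0.5135, -0.0642, 0.0337]
orientation: [0.228, 1.558, -0.225]
force: [1.8, 7.6, 3.4]
opening: 0.0353
```

```bash
python3 st.py
```

```text
t 20.45 xy mm [116.9  -0.2] z 33.7 Fchan [-7.8 -0.5  3.4] dyaw [-0.06  0.04 -0.13] op 0.0353 T [ 1.45 -0.4  -0.03]
```

Plunger contact at a block centre of about 0.116. I'll press on in 2 mm steps, aiming for about 5–6 mm of give.

>>> jog_arm([
  [0,-0.1,0,0,0,0,1],
  [0,-0.2,0,0,0,0,1],
  [0,-0.25,0,0,0,0,1],
])

```text
t: 20.82
tool_pos: [0.5131, -0.0655, 0.0338]
orientation: [0.23, 1.557, -0.224]
force: [1.8, 9.2, 3.3]
opening: 0.0356
```

```bash
python3 st.py
```

```text
t 20.825 xy mm [118.4  -0.2] z 33.8 Fchan [-9.3 -0.9  3.3] dyaw [-0.06  0.05 -0.23] op 0.0356 T [ 1.76 -0.46 -0.05]
```

>>> jog_arm([
  [0,-0.1,0,0,0,0,1],
  [0,-0.2,0,0,0,0,1],
  [0,-0.25,0,0,0,0,1],
])

```text
t: 21.2
tool_pos: [0.5128, -0.0666, 0.0338]
orientation: [0.231, 1.557, -0.222]
force: [3.1, 10.4, 3.3]
opening: 0.0356
```

```bash
python3 st.py;python3 -c "
from go import *
for n,(x0,y0) in(('side',(310,120)),):
  d=cam(n,'w_'+n+'.png');a=cv2.imread('pics/w_'+n+'.png')[y0:y0+120,x0:x0+140];cv2.imwrite('pics/wz_'+n+'.png',cv2.resize(cv2.convertScaleAbs(a,alpha=1.8),None,fx=5,fy=5,interpolation=cv2.INTER_CUBIC))"; python3 st.py
```

```text
t 21.2 xy mm [119.5  -0.2] z 33.8 Fchan [-10.8   0.1   3.3] dyaw [-0.05  0.05 -0.36] op 0.0356 T [ 1.89 -0.52 -0.03]
t 21.25 xy mm [119.5  -0.2] z 33.8 Fchan [-9.5 -0.8  3. ] dyaw [-0.05  0.05 -0.36] op 0.035 T [ 1.84 -0.5  -0.04]
```

View pics/wz_side.png

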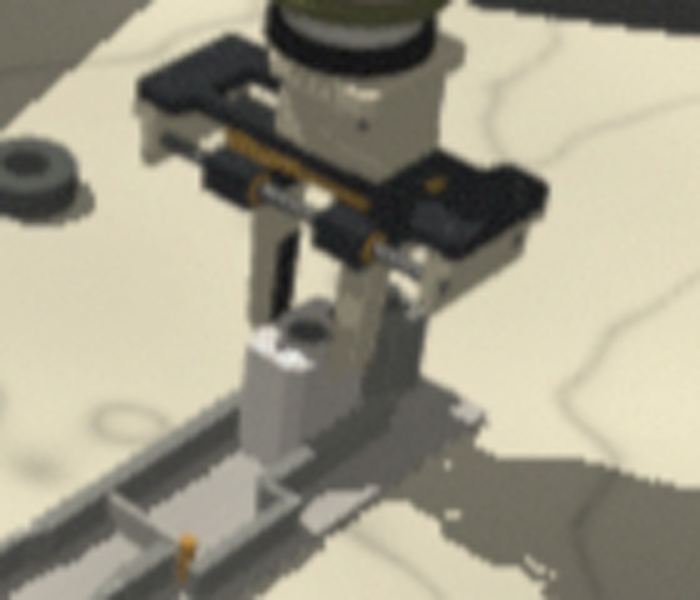

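The stem is almost hidden. Both the force (about 8 N after friction) and the travel (119.5-116) suggest roughly 3.5 mm of give. I'll press 2–2.5 mm further and hold.

>>> jog_arm([
  [0,-0.1,0,0,0,0,1],
  [0,-0.2,0,0,0,0,1],
  [0,-0.3,0,0,0,0,1],
  [0,-0.3,0,0,0,0,1],
])

```text
t: 21.75
tool_pos: [0.5123, -0.0681, 0.0339]
orientation: [0.233, 1.557, -0.22]
force: [1.7, 11.0, 2.2]
opening: 0.0351
```

```bash
python3 st.py
```

```text
t 21.75 xy mm [121.   -0.2] z 33.9 Fchan [-11.   -1.4   2.2] dyaw [-0.05  0.06 -0.5 ] op 0.0351 T [ 2.07 -0.6  -0.05]
```

>>> jog_arm([
  [0,-0.1,0,0,0,0.3,1],
  [0,-0.2,0,0,0,0.3,1],
  [0,-0.2,0,0,0,0.3,1],
  [0,-0.2,0,0,0,0.3,1],
])

```text
t: 22.25
tool_pos: [0.5122, -0.0685, 0.0341]
orientation: [0.239, 1.555, -0.214]
force: [2.5, 11.3, 4.2]
opening: 0.0354
```

```bash
python3 st.py
```

```text
t 22.25 xy mm [121.5  -0.2] z 34.1 Fchan [-11.6  -0.8   4.2] dyaw [-0.04  0.07 -0.95] op 0.0354 T [ 2.02 -0.51 -0.08]
```

>>> jog_arm([
  [0,-0.1,0,0,0,-0.4,1],
  [0,-0.2,0,0,0,-0.8,1],
  [0,-0.25,0,0,0,-0.9,1],
  [0,-0.25,0,0,0,-0.9,1],
])

```text
t: 22.75
tool_pos: [0.512, -0.0692, 0.0339]
orientation: [0.229, 1.557, -0.224]
force: [4.0, 11.5, 2.0]
opening: 0.0355
```

```bash
python3 st.py;python3 -c "
from go import *
for n,(x0,y0) in(('side',(310,120)),):
  d=cam(n,'x_'+n+'.png');a=cv2.imread('pics/x_'+n+'.png')[y0:y0+120,x0:x0+140];cv2.imwrite('pics/xz_'+n+'.png',cv2.resize(cv2.convertScaleAbs(a,alpha=1.8),None,fx=5,fy=5,interpolation=cv2.INTER_CUBIC))"; python3 st.py
```

```text
t 22.75 xy mm [122.2  -0.2] z 33.9 Fchan [-12.2   0.6   2. ] dyaw [-0.03  0.08 -0.21] op 0.0355 T [ 2.21 -0.72 -0.03]
t 22.8 xy mm [122.2  -0.3] z 33.9 Fchan [-12.    0.2   1.8] dyaw [-0.03  0.07 -0.21] op 0.0357 T [ 2.21 -0.78 -0.05]
```

View pics/xz_side.png

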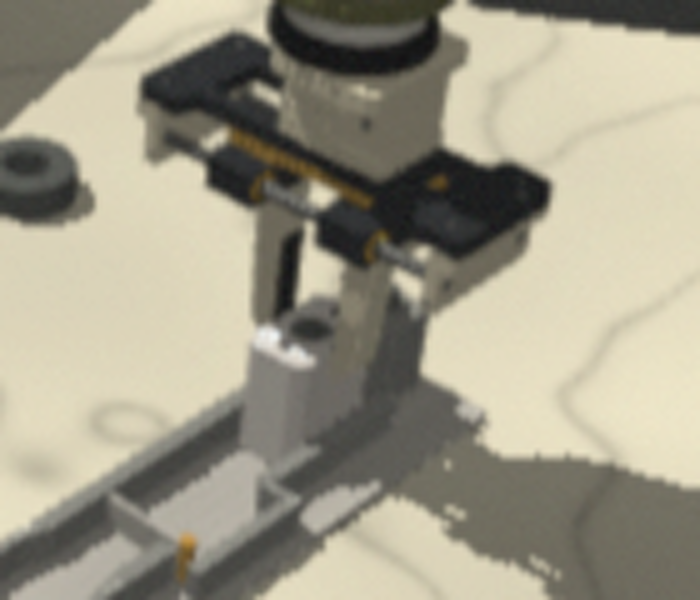

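Steady at -12 N and x=0.1222, about 6 mm of give by position and about 5 mm by force, with the flap shut. I'll ease back clear of the plunger, then let go.

>>> jog_arm([
  [0,0.2,0,0,0,0,1],
  [0,0.5,0,0,0,0,1],
  [0,0.8,0,0,0,0,1],
  [0,1.1,0,0,0,0,1],
  [0,1.3,0,0,0,0,1],
])

```text
t: 23.42
tool_pos: [0.5152, -0.0568, 0.0336]
orientation: [0.229, 1.558, -0.224]
force: [-0.6, -1.2, -1.6]
opening: 0.0353
```

>>> jog_arm([
  [0,0,0,0,0,0,0.5],
  [0,0,0,0,0,0,0.45],
  [0,0,0,0,0,0,0.45],
  [0,0,0,0,0,0,0.45],
])

```text
t: 23.92
tool_pos: [0.5153, -0.0568, 0.0337]
orientation: [0.229, 1.558, -0.224]
force: [-0.3, -0.1, 0.3]
opening: 0.0511
```

```bash
python3 st.py
```

```text
t 23.925 xy mm [109.3  -0.5] z 33.7 Fchan [ 0.2 -0.3  0.3] dyaw [-0.04  0.04 -0.18] op 0.0511 T [-0.05 -0.09  0.01]
```

>>> jog_arm([
  [-1.5,0,0,0,0,0,0.45],
  [-3.5,0,0,0,0,0,0.45],
  [-6,0,0,0,0,0,0.4],
  [-9,0,0,0,0,0,0.4],
  [-12,0,0,0,0,0,0.4],
])

```text
t: 24.55
tool_pos: [0.5153, -0.0572, 0.1559]
orientation: [0.229, 1.557, -0.224]
force: [-0.3, -0.3, 0.4]
opening: 0.056
```

>>> jog_arm([
  [-3,15,-8,0,0,0,0.4],
  [-3,15,-8,0,0,0,0.4],
  [-3,15,-8,0,0,0,0.4],
  [-3,15,-8,0,0,0,0.4],
  [-3,15,-8,0,0,0,0.4],
])

```text
t: 25.18
tool_pos: [0.4815, 0.109, 0.1869]
orientation: [0.228, 1.556, -0.224]
force: [0.6, 0.2, -0.4]
opening: 0.0559
```

```bash
python3 st.py;python3 -c "
from go import *
for n,(x0,y0) in(('side',(290,130)),('top',(300,180))):
  d=cam(n,'y_'+n+'.png');a=cv2.imread('pics/y_'+n+'.png')[y0:y0+120,x0:x0+160];cv2.imwrite('pics/yz_'+n+'.png',cv2.resize(cv2.convertScaleAbs(a,alpha=1.8),None,fx=4.5,fy=4.5,interpolation=cv2.INTER_CUBIC))"
```

```text
t 25.175 xy mm [-40.  -80.1] z 186.9 Fchan [-0.4  0.5 -0.4] dyaw [-0.    0.16 -0.18] op 0.0559 T [-0.04 -0.04 -0.05]
```

View pics/yz_side.png

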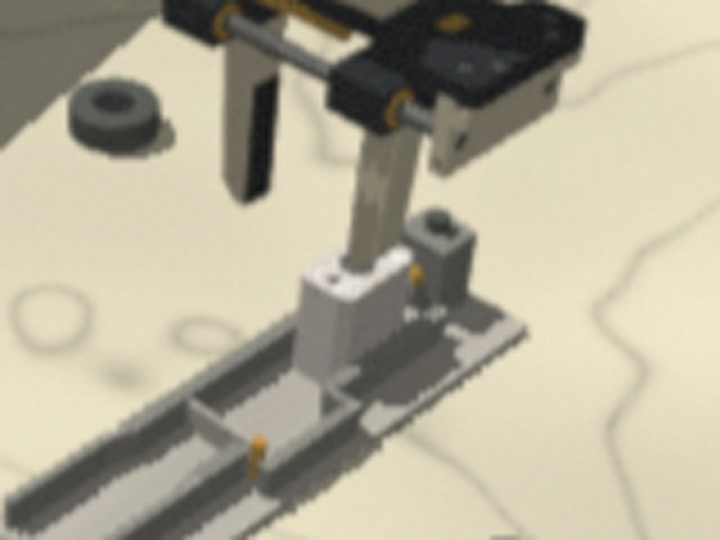

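View pics/yz_top.png

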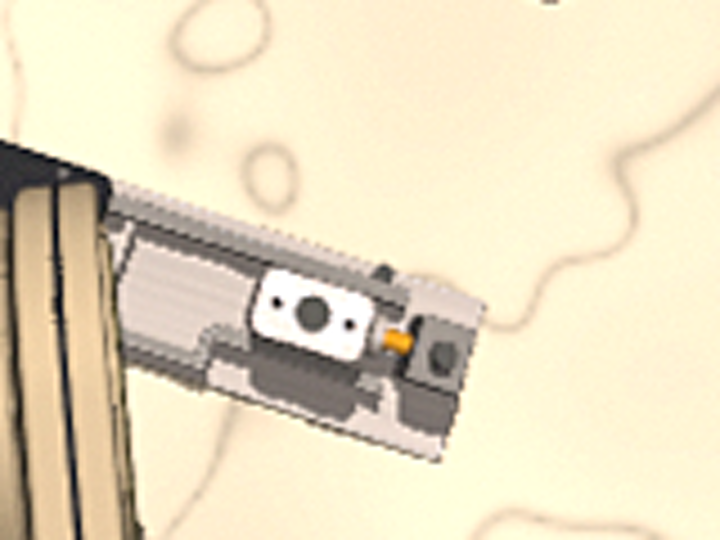

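```bash
python3 -c "
from go import *
d=cam('top');c,si=np.cos(A),np.sin(A)
for p in((313,313),(276,302),(349,324)):
  q=back(d,((p[0]+.5)/4.5-.5+300,(p[1]+.5)/4.5-.5+180),.070)[:2]-O;print((q@np.array([[c,-si],[si,c]])).round(4))
a=cv2.imread('pics/y_top.png');b=cv2.imread('pics/top0.png');print(np.abs(a.astype(int)-b)[130:185,300:440].max())
print(ticket.close_job())"
```

```text
[ 0.1077 -0.0004]
[ 0.0875 -0.0009]
[ 0.1275 -0.    ]
11
the job is handed in; nothing more can be done
None
```

The block went through the flap, pressed the plunger in by about 5–6 mm, and now stands released behind the shut flap. I handed the job in at about 25 s of the 64 s; no verdict is given.

- **First push:** At a 30 N grip the flap's drag tipped the block in the fingers. I backed off, stood it flat in the infeed, gripped it lower (about 46 mm up) at 60 N, and went through upright.
- **Plunger:** I felt contact with the block's centre about 116 mm past the flap line, which puts the free face near 146 mm. The first picture had suggested about 142 mm. I pressed on to 122 mm, where the force held at about 12 N.
    - By position that is about 6 mm of give. By force, after taking off 2–3 N of floor friction, it is about 4.5–5 mm. Both are past the 3 mm needed and well short of the bottom.
    - I inferred the travel from these figures; there was no direct reading.
    - The block leaned a few degrees in the grip while pressing, and settled flat when released.
- **Final check:** The last pictures show the flap shut and the block upright, with nothing touching it. Its centre is about 108 mm past the flap line and less than 1 mm off the centreline.
- **Bystanders:** The wrench and collar area of the top picture matches the first picture within noise. I did not measure the can again at the end, but nothing came near it.

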